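# Clamp a stone model with a lift-and-swing ratchet lever

## Task

Clamp the stone jaw model in the model clamp firmly but without crushing it: turn the orange lever clockwise (seen from above) to run the jaw in, and whenever its swing is used up, lift it off its serrations, swing it back and let it drop in again before turning on. Stop as soon as you feel the jaw grip the model tight against the two rubber posts, leave the lever dropped home in its serrations, and touch neither the model nor the things around.

Things in the scene. Friction and masses are not known exactly. Their poses are not given: they have to be found in the camera images.
- clamp: model clamp fixed to the worktop: aluminium plate 172x200x12 mm (x -47 to 125, y -110 to 90 mm) with a blue housing 66x84 mm, top at z 40 mm, that carries the orange lever. Origin on the lever's upright turning axis at worktop height; z up, x from the axis towards the model's side, y to the left. Two steel stop posts (8 mm, tops z 80 mm) on the housing at x 22, y +-29 mm limit the lever
- crown (a point): centre of the crown of 15 steel serrations (one each 0.42 rad, 48 mm across) under the lever's hub, on its axis. The crown drives the jaw: 15 mm per rad, inwards when turned clockwise from above. It is self-locking: the jaw stays put when the lever is lifted or let go. To tighten from the start takes 1.6 to 2.1 rad of the crown, more than one swing of the lever
- jaw_face (a point): middle of the face of the clamp's sprung, rubber faced jaw plate (62x20 mm, z 13 to 34 mm), which runs along the clamp's -y towards the model. Its springs give 12 N per mm once it bears on the model; this face then hardly moves any more, so tightness must be felt. Properly tight is a jaw force of about 15 to 40 N; above 55 N the model is crushed
- posts_mid (a point): half-way between the tops (z 34 mm) of the two fixed rubber posts, 10 mm thick and 72 mm apart along the clamp's x, between which the model's nose is pressed by the jaw. The jaw begins to bear on the seated model when its face is about 45 mm from this point along the clamp's y
- lever (a joint): turn of the orange lever about the clamp's axis, rad: 0 = it points along the clamp's -x (to the robot's side); grows clockwise seen from above, the tightening way, its grip moving to the clamp's +y (left). Firm stops at -0.75 and +0.75. Starts at 0.1 to 0.5. A stop feels hard too: do not take it for a tight jaw
- lever_lift (a joint): lift of the lever, m: 0 = home, pins between the serrations; 0.014 = upper stop. A spring pulls it down (6 N low, 12 N high, with weight). Above 0.007 it swings free of the crown; lower, both turn together either way (play 0.19 rad), so swinging back unlifted opens the jaw. Let down on a serration it stays some mm up and drops in when turned on a little, if free to fall
- grip (a point): centre of the lever's upright round black grip, 22 mm across, 40 mm high (z 74 to 114 mm when down), 90 mm from the axis, on the end of the orange arm. Turning takes 5 to 8 N square to the arm here while the jaw runs free and rises steeply once it bears on the model: pushed slowly, at 9 to 13 N it is properly tight, at 16 N crushed
- model_mid (a point): centre of the plinth of the stone jaw model (62 mm long, 80 mm wide, 37 mm high over the teeth; plinth 20 mm high) standing loose on the clamp's plate, its nose towards the two rubber posts and its flat back towards the jaw; point 10 mm above its underside. The jaw pushes it 3 to 8 mm into the posts
- tumbler: bystander: clear drinking-glass-like tumbler, 69 mm across, 87 mm high, to the right of the clamp; origin at the centre of its underside
- upper_model: bystander: a second, loose stone jaw model, 60x78x29 mm, standing right of the clamp; origin at the centre of its underside
- jar_pink: bystander: pinkish powder jar with white cap, 46 mm across, 56 mm high, right of the clamp; origin at the centre of its underside
- jar_blue: bystander: pale blue powder jar with white cap, 35 mm across, 51 mm high, right of the clamp; origin at the centre of its underside
- small_jar: bystander: low white jar, 30 mm across, 21 mm high, left of the clamp; origin at the centre of its underside
- shade_bar: bystander: flat shade guide bar with tooth tabs, 46x186x12 mm, far right; origin at the centre of its underside
Things that resemble listed ones, but are neither listed nor needed, are in the scene too. Leave any pink or yellow look-alike of the part that bears model_mid alone.

How it is judged:
By the outcome, as a careful person would: the job done as asked, in the order asked, and still so for the second after the job is handed in, with the robot touching nothing.
It also fails if it takes over 64 s, if anything falls off the work surface, if the arm or the gripper's body presses on something with over 40 N, if the wrist force passes 120 N, or if a joint passes its speed limit or range.

## Robot

A 6-joint arm with a two-finger parallel gripper is mounted at the origin on a cart in front of the work surface, level with it; the furniture and walls round the work are solid. World frame = base frame: x ahead of the robot, y to its left, z up, the work surface at z = 0. Lengths are in m, angles in rad, forces in N, time in s.
With the tool pointing down it reaches from about 0.35 to 0.775 m from the base axis. Payload 7.3 kg.
Tool frame: the origin (TCP) lies at the very end of the fingers, on their centre line; the grasp point (between the pads) lies 19 mm behind it; z points along the fingers, y is the line along which they close (so a half turn about z gives the same grasp; the last joint's range is limited). The gripper opens to 92 mm and grips with 3 to 60 N. Pads are 19 mm wide; open, the fingers measure 130 mm over their backs; the gripper's body (75 mm by 190 mm) begins 47 mm behind the grasp point.
Start: joints at [0.954, 0.342, 1.524, -0, 1.275, -0.146], TCP at [0.238, 0.468, 0.227] pointing down, gripper open.
Joint ranges: [-2.53, 2.53], [-0.77, 2.02], [0.04, 2.7], [-1, 4.14], [0.28, 2.66], [-3.11, 3.11]. Speed limits (rad/s): [2.57, 2.57, 3.14, 3.14, 3.14, 3.14].

## Interface

Orientations are given as [roll, pitch, yaw] about the fixed x, y, z axes, in that order (R = Rz(yaw) Ry(pitch) Rx(roll)).
In Python, from cell import robot gives the robot as it stands.
- The arm moves only by the tool apply_moves, never from a script. Its argument "motion" is text: rows parted by semicolons, each of 7 numbers parted by spaces: the opening in per cent of the stroke, from 0 (shut) to 100 (fully open), then the shift along the tool's x, y, z in cm, then the turn, a rotation vector about the tool's x, y, z in rad. A call has 1 to 20 rows; each row shifts and turns the commanded pose from where the row before left it, along the tool's axes as they then stand; what a row does not reach is not made up. A row lasts 1/8 s, in which the tool goes at most 62.5 mm and 10.7 degrees, less where a joint would pass 70% of its speed; a pose out of reach is approached as far as the arm can. A call with a gripper value outside its range is refused whole. The fingers move at their own pace and stop on an object; "force" is the grip in N (left out, the last holds). Time passes only in rows, so rows that do not move let the fingers close. It gives the time, the measured TCP pose, the force, the opening and the grip force at its end, in the units of the state.
- robot.observe(): the state, without advancing time (a new reading comes with each control period).
- robot.read_camera(name): name is "scene" or "top" or "wrist"; returns a dict with "img" (384x512x3 uint8, red, green, blue), "fovy" (degrees; the focal length in pixels is half the picture's height over the tangent of half this angle, whatever the lens; pixels are square), "cx", "cy" (the principal point, pixels), "k1" (the pictures are not rectified: a ray, as slopes to the right and down, at radius r is drawn at 1 + k1 r^2 times it, then the intrinsics apply), "R" (3x3) and "t" (3): a world point X has camera coordinates R X + t; the wrist camera has in their place "hand_eye" (4x4, takes a point from camera to tool coordinates, whose origin is the TCP and whose axes are the flange's). Camera axes: x right, y down, z forward; pixel columns grow to the right and rows downward; lengths in m; the calibration is good to about 2 mm. A picture is of the moment at which its call begins: read the wrist's pose just before it. There is no depth.
- robot.hand_in(): hands the job in; it is judged then, once.
Trained networks look in a picture, given as the dict that the camera call returned (one of the last four; its "shot" number tells which), for a name from the list of things; names that differ only in an ending like _2 or _b are one class to them, and where a whole thing is asked for, a point or a joint stands for the part that bears it (a point fixed in the world has none). Each returns a list of dicts, best first, with "score" (0 to 1); they miss things now and then, are a little off and sometimes report something else, mostly with a low value. They report only what shows in the picture. A call takes as long as a camera call. They do not tell look-alikes from the thing itself.
- robot.search_frame(target, picture): "centre" ([x, y, z] in m, in world coordinates, good to about 4 mm: the middle of the surface that is visible of it).
- robot.trace(target, picture): "pixels" (384x512 bool, what is visible of it).
The state is a dict: "time": time; "qpos": joint angles; "qvel": joint speeds; "joint_efforts": joint torques, N m; "tool_pos": TCP position; "tool_rot": TCP orientation; "contact_force": force on the tool from outside, world axes, zero at the start; "torque": the same for the moment, N m; "opening": finger opening in m; "grip_force": force on a finger pad.
Only numpy, scipy, OpenCV 4.12 (cv2) and the standard library are available. Lean on these libraries where they do the work, as an engineer would, in place of code of your own. Each camera call takes 0.05 s, during which the arm holds its last target. There are 200 camera calls.

## Working session

There is one attempt and no reset: what is moved stays moved. The work goes in short steps, Python scripts to look and compute and a tool call to move; the robot and the scene stay as the last step left them, time stands still between calls to the robot, and variables do not carry over. Pictures are saved under pics/ and viewed, at most 10 in all, crops included, and the job is handed in when it is done.

Besides the shell and the picture viewer there is one more tool, called after "Call:" in YAML: its name, and indented under it one key for each argument. apply_moves: Moves the arm, as the interface text tells. Its arguments: {"type":"object","properties":{"motion":{"type":"string"},"force":{"type":"number"}},"required":["motion"]}

```bash
mkdir -p pics; ls; cat > h.py <<'E'
import numpy as np, cv2
from cell import robot
def K(p):
    f=192/np.tan(np.radians(p["fovy"])/2); return f
def proj(p,X,R=None,t=None):
    R=np.array(p["R"]) if R is None else R; t=np.array(p["t"]) if t is None else t
    c=R@np.array(X)+t; s=c[:2]/c[2]; s=s*(1+p["k1"]*(s@s)); return s*K(p)+[p["cx"],p["cy"]]
def ray(p,uv):
    d=(np.array(uv,float)-[p["cx"],p["cy"]])/K(p); s=d.copy()
    for _ in range(20): s=d/(1+p["k1"]*(s@s))
    R=np.array(p["R"]);t=np.array(p["t"]); return -R.T@t, R.T@np.array([s[0],s[1],1])
def at_z(p,uv,z):
    o,d=ray(p,uv); return o+d*(z-o[2])/d[2]
def save(p,n): cv2.imwrite("pics/"+n,cv2.cvtColor(p["img"],cv2.COLOR_RGB2BGR))
E
python3 - <<'E'
from h import *
s=robot.observe(); print(s)
for c in ("scene","top"):
    p=robot.read_camera(c); save(p,c+".png"); print(c,p["fovy"],p["cx"],p["cy"],p["k1"])
    for n in ("clamp","crown","jaw_face","posts_mid","lever","grip","model_mid","tumbler","jar_pink","small_jar"):
        for r in robot.search_frame(n,p)[:3]: print(n,np.round(r["centre"],4),round(r["score"],2),np.round(proj(p,r["centre"])))
E
```

```text
pics
{'time': 0.0, 'qpos': array([ 9.53995060e-01,  3.42695388e-01,  1.52505711e+00, -1.16178730e-05,
        1.27542544e+00, -1.46022952e-01]), 'qvel': array([-3.24889875e-03, -3.18444535e-04, -5.59595668e-05,  3.79501907e-04,
        8.24552559e-04,  1.38230302e-04]), 'joint_efforts': array([-1.45336493e-03, -4.31239522e+01, -2.44216633e+01,  7.17455777e-02,
        5.59667917e-02, -8.70640656e-05]), 'tool_pos': array([0.23786908, 0.46753219, 0.22604518]), 'tool_rot': array([-3.14002263e+00, -2.19674654e-04,  2.67081756e+00]), 'contact_force': array([ 0.33159243, -0.54218899,  0.19850915]), 'torque': array([-0.04102617, -0.02507035, -0.02847618]), 'grip_force': 0.0, 'opening': 0.09188001578269513}
scene 49.844003563770904 259.31615340034637 188.66081456580133 -0.03792266839059052
clamp [0.5207 0.0178 0.0153] 0.78 [256. 202.]
crown [0.5214 0.0217 0.0107] 0.91 [255. 203.]
posts_mid [0.5257 0.0165 0.0179] 0.66 [257. 201.]
lever [0.4943 0.0664 0.0762] 0.82 [240. 182.]
grip [0.4947 0.0676 0.0783] 0.63 [240. 181.]
grip [0.4915 0.0674 0.0752] 0.52 [240. 182.]
model_mid [0.3865 0.138  0.01
[... 298 characters left out ...]
6 256.8065707527442 185.11238483535448 0.02810840652382351
clamp [0.5386 0.047  0.0122] 0.82 [249. 191.]
crown [0.5395 0.0497 0.007 ] 0.56 [249. 192.]
posts_mid [0.539  0.0478 0.0124] 0.78 [249. 191.]
lever [0.5095 0.0694 0.0713] 0.59 [242. 189.]
grip [0.5092 0.0663 0.0714] 0.53 [242. 189.]
model_mid [ 0.3716 -0.0312  0.0195] 0.91 [262. 233.]
model_mid [0.5193 0.2829 0.0195] 0.77 [188. 186.]
model_mid [ 0.4376 -0.1355  0.0201] 0.77 [293. 221.]
tumbler [0.5104 0.0712 0.0698] 0.72 [241. 189.]
tumbler [ 0.6207 -0.2106  0.0551] 0.61 [320. 177.]
jar_pink [ 0.5444 -0.2805  0.0514] 0.57 [337. 198.]
small_jar [ 0.5054 -0.2108  0.0473] 0.41 [317. 205.]
small_jar [0.48   0.3863 0.0237] 0.4 [159. 190.]
```

```bash
python3 - <<'E'
import cv2
a=cv2.imread("pics/scene.png")[120:290,150:390]; b=cv2.imread("pics/top.png")[120:290,150:390]
cv2.imwrite("pics/crops.png",cv2.vconcat([cv2.resize(a,(0,0),fx=1.75,fy=1.75,interpolation=3),cv2.resize(b,(0,0),fx=1.75,fy=1.75,interpolation=3)]))
E
```

```text
(no output)
```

View pics/crops.png

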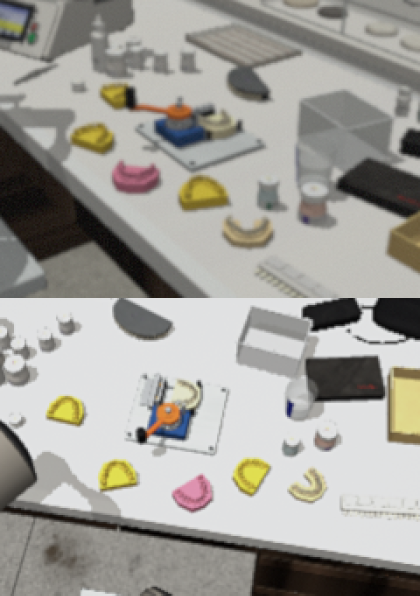

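The top view shows the orange hub at about (247,184), the black grip at about (232,199), and the white ridged jaw to the left. The beige model in the clamp is at about (254,174).

Candidates for model_mid:
- yellow models at (188,186), (217,222) and (293,221)
- pink model at (260,231)
- beige loose upper model at (325,227)
- beige model on the plate at (254,174), which is the right one

Next I'll work out positions.

```bash
python3 - <<'E'
from h import *
s=robot.observe()
t=robot.read_camera("top"); w=robot.read_camera("wrist"); print(np.round(w["hand_eye"],4),w["fovy"],w["k1"])
print("hub",at_z(t,(246.6,184),.07),"grip",at_z(t,(231.7,199),.114))
m=robot.trace("lever",t)
for r in m[:2]:
    ys,xs=np.where(r["pixels"]); print(r["score"],len(xs),xs.min(),xs.max(),ys.min(),ys.max())
print(-np.array(t["R"]).T@t["t"])
a=t["img"][150:225,215:275]; h=cv2.cvtColor(a,cv2.COLOR_RGB2HSV)
def c(mask): 
    y,x=np.where(mask); return x.mean()+215,y.mean()+150,len(x)
print("orange",c((h[...,0]<16)&(h[...,1]>150)&(h[...,2]>120)),"black",c(h[...,2]<50))
E
```

```text
[[ 5.000e-04 -9.672e-01 -2.541e-01  6.820e-02]
 [ 1.000e+00  8.000e-04 -1.100e-03  1.000e-03]
 [ 1.300e-03 -2.541e-01  9.672e-01 -1.597e-01]
 [ 0.000e+00  0.000e+00  0.000e+00  1.000e+00]] 69.48840133449218 -0.06399207789965002
hub [0.53553746 0.05565341 0.07      ] grip [0.44038465 0.08986315 0.114     ]
0.73 220 228 252 180 202
0.16 1810 221 279 164 209
[-0.30936261 -0.14869016  1.52577788]
orange (np.float64(243.94029850746267), np.float64(187.83582089552237), 134) black (np.float64(234.7058823529412), np.float64(196.38235294117646), 34)
```

Call:
apply_moves:
  motion: "100 -3.2 -2.05 -0.2 0 0 0;100 -3.2 -2.05 -0.2 0 0 0;100 -3.2 -2.05 -0.2 0 0 0;100 -3.2 -2.05 -0.2 0 0 0;100 -3.2 -2.05 -0.2 0 0 0;100 -3.2 -2.05 -0.2 0 0 0;100 -3.2 -2.05 -0.2 0 0 0;100 -3.2 -2.05 -0.2 0 0 0;100 -3.2 -2.05 -0.2 0 0 0;100 -3.2 -2.05 -0.2 0 0 0;100 -3.2 -2.05 -0.2 0 0 0;100 -3.2 -2.05 -0.2 0 0 0;100 0 0 0 0 0 0"

```text
time: 2.88
tool_pos: [0.4698, 0.0727, 0.2507]
tool_rot: [-3.142, 0.001, 2.668]
contact_force: [0.5, -0.5, 0.4]
opening: 0.0915
grip_force: 0.0
```

```bash
cat >> h.py <<'E'
from scipy.spatial.transform import Rotation as Ro
def wrist():
    s=robot.observe(); w=robot.read_camera("wrist"); H=np.array(w["hand_eye"])
    T=np.eye(4); T[:3,:3]=Ro.from_euler("xyz",s["tool_rot"]).as_matrix(); T[:3,3]=s["tool_pos"]
    M=np.linalg.inv(T@H); w["R"]=M[:3,:3]; w["t"]=M[:3,3]; return s,w
E
python3 - <<'E'
from h import *
s,w=wrist(); save(w,"w1.png"); print(s["tool_pos"],s["tool_rot"],s["qpos"],s["contact_force"])
for n in ("clamp","crown","jaw_face","posts_mid","lever","grip","model_mid"):
    for r in robot.search_frame(n,w)[:3]: print(n,np.round(r["centre"],4),round(r["score"],2),np.round(proj(w,r["centre"])))
E
```

```text
[0.46979021 0.07266213 0.25068028] [-3.14156951e+00  5.85077671e-04  2.66750379e+00] [-7.76911179e-03  2.31095787e-01  1.61200853e+00 -2.94621825e-04
  1.29797615e+00 -1.10439725e+00] [ 0.50920014 -0.53676425  0.44491746]
clamp [0.5272 0.0673 0.0136] 0.95 [268. 204.]
crown [0.5266 0.0675 0.0114] 0.74 [268. 203.]
jaw_face [0.6213 0.0276 0.0371] 0.68 [273. 272.]
posts_mid [0.5226 0.0666 0.0093] 0.87 [266. 200.]
lever [0.5188 0.0696 0.074 ] 0.76 [269. 211.]
grip [0.5117 0.0683 0.075 ] 0.81 [266. 207.]
model_mid [0.6205 0.029  0.0365] 0.97 [274. 271.]
model_mid [0.3933 0.1421 0.0199] 0.96 [274.  96.]
model_mid [ 0.4387 -0.1247  0.0214] 0.74 [127. 211.]
```

View pics/w1.png

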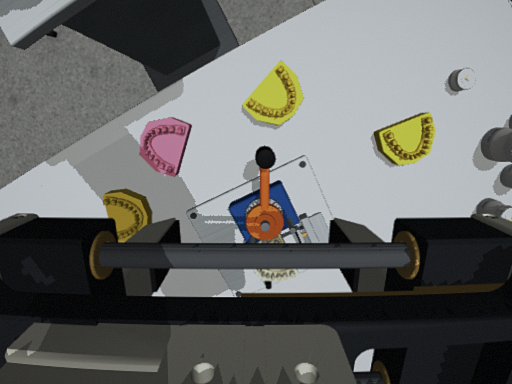

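```bash
python3 - <<'E'
from h import *
s,w=wrist()
A=at_z(w,(194,215),.012);B=at_z(w,(302.5,163.5),.012);print(A,B,np.linalg.norm(A-B))
v=(B-A)/np.linalg.norm(B-A); yaw=np.arctan2(-v[0],v[1]); print("clamp yaw",yaw)
h=cv2.cvtColor(w["img"],cv2.COLOR_RGB2HSV)
m=((h[...,2]<45)[140:172,250:282]); y,x=np.where(m); print("grip blob",x.min()+250,x.max()+250,y.min()+140,y.max()+140)
m=(h[...,0]<16)&(h[...,1]>150)&(h[...,2]>90); m=m[150:245,230:300]; y,x=np.where(m); print("orange",x.min()+230,x.max()+230,y.min()+150,y.max()+150)
mid=(A+B)/2; ex=np.array([np.cos(yaw),np.sin(yaw),0])
ey=np.array([-np.sin(yaw),np.cos(yaw),0])
print("axis from plate (screw inset 10)",mid+ex*.037+ey*.01)
for z in (.07,.08,.09): print(z,at_z(w,(264.5,222),z))
for z in (.094,.114): print(z,at_z(w,(265,155.5),z))
cv2.imwrite("pics/w1c.png",cv2.resize(cv2.cvtColor(w["img"][130:300,180:350],cv2.COLOR_RGB2BGR),(0,0),fx=3.5,fy=3.5,interpolation=2))
E
```

```text
[ 0.49139209 -0.03885008  0.012     ] [0.4940817  0.14142623 0.012     ] 0.180296374105266
clamp yaw -0.014918289726685227
grip blob 254 273 149 170
orange 245 281 171 241
axis from plate (screw inset 10) [0.52988196 0.060735   0.012     ]
0.07 [0.5293905  0.06011911 0.07      ]
0.08 [0.5258285  0.06149477 0.08      ]
0.09 [0.5222665  0.06287043 0.09      ]
0.094 [0.44863876 0.09980214 0.094     ]
0.114 [0.44607784 0.10025422 0.114     ]
```

View pics/w1c.png

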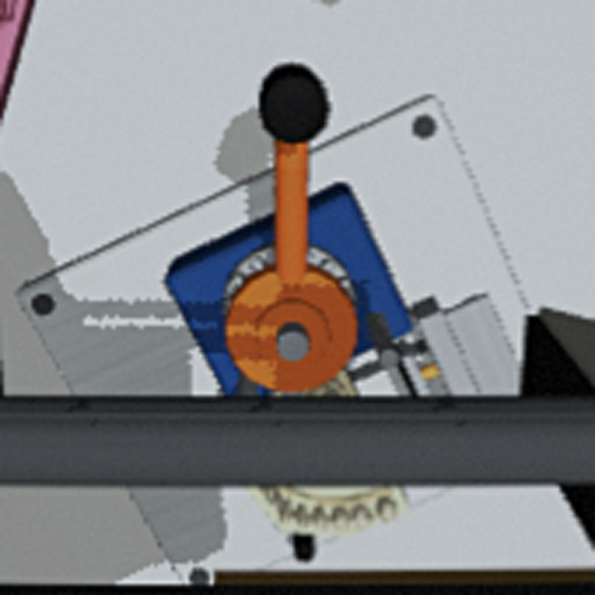

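```bash
python3 - <<'E'
from h import *
s,w=wrist()
ax=np.array([.5299,.0606]);yaw=-.015
for z in (.094,.104,.114):
    g=at_z(w,(263.7,158.8),z); d=g[:2]-ax; a=np.arctan2(d[1],d[0]); print(g,np.hypot(*d),"lever",np.pi+yaw-a)
for z in (.07,.08,.09,.1):print(z,at_z(w,(263.4,227.7),z))
E
```

```text
[0.45146046 0.09661846 0.094     ] 0.08631391182924879 lever 0.41546800724665767
[0.45009323 0.09694074 0.104     ] 0.087691329280831 lever 0.4123016069334562
[0.44872601 0.09726301 0.114     ] 0.08906959873578066 lever 0.4092331708620365
0.07 [0.5360076  0.05508608 0.07      ]
0.08 [0.53225356 0.05660546 0.08      ]
0.09 [0.52849952 0.05812484 0.09      ]
0.1 [0.52474548 0.05964422 0.1       ]
```

Call:
apply_moves:
  motion: "100 1.55 0.63 2 0 0 -0.02;100 1.54 0.63 2 0 0 -0.02;70 0 0 3.5 0 0 0;60 0 0 3.5 0 0 0;60 0 0 3.0 0 0 0;60 0 0 1.9 0 0 0;60 0 0 0.95 0 0 0;60 0 0 0 0 0 0"
  force: 20

```text
time: 4.38
tool_pos: [0.4466, 0.0996, 0.0821]
tool_rot: [-3.141, -0.001, 2.711]
contact_force: [-0.2, 0.7, 0.3]
opening: 0.0551
grip_force: 0.0
```

```bash
python3 - <<'E'
from h import *
s,w=wrist(); save(w,"w2.png"); print(s["tool_pos"],s["tool_rot"],s["contact_force"])
for z in (.114,): print(proj(w,[.448,.098,z]))
E
```

```text
[0.44658872 0.09963057 0.08207303] [-3.14138465e+00 -5.98132726e-04  2.71093508e+00] [-0.1947476   0.65653593  0.31213897]
[250.7132919  261.42745255]
```

View pics/w2.png

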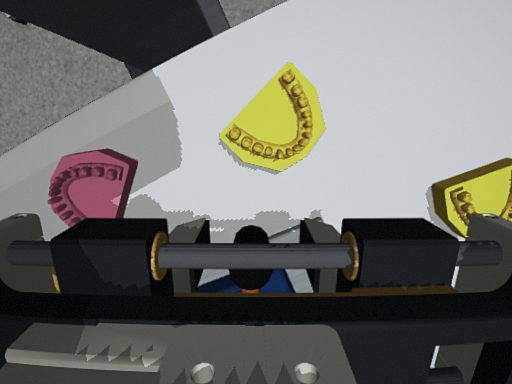

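The black grip, at about (251,255), sits between the two fingers, so I'll close on it.

Call:
apply_moves:
  motion: "0 0 0 0 0 0 0;0 0 0 0 0 0 0;0 0 0 0 0 0 0;0 0 0 0 0 0 0;0 0 0 0 0 0 0;0 0 0 0 0 0 0"
  force: 25

```text
time: 5.18
tool_pos: [0.4467, 0.0995, 0.0824]
tool_rot: [3.141, 0.0, 2.711]
contact_force: [-1.4, -0.3, 2.4]
opening: 0.0219
grip_force: 25.0
```

Call:
apply_moves:
  motion: "0 -0.012 0.46 0 0 0 0.05;0 -0.012 0.46 0 0 0 0.05;0 -0.012 0.46 0 0 0 0.05;0 -0.012 0.46 0 0 0 0.05;0 -0.012 0.46 0 0 0 0.05"

```text
time: 5.8
tool_pos: [0.4597, 0.1186, 0.0816]
tool_rot: [3.141, 0.001, 2.459]
contact_force: [6.3, -4.5, -8.6]
opening: 0.0215
grip_force: 25.0
```

```bash
cat > st.py <<'E'
from h import *
AX=np.array([.5299,.0606]);Y=-.015
def st():
    s=robot.observe(); d=s["tool_pos"][:2]-AX; a=np.arctan2(d[1],d[0])
    if a<0:a+=2*np.pi
    F=s["contact_force"]; 
    print("t %.2f lever %.3f R %.4f z %.4f yaw-a %.3f | Ftan(resist) %.1f Frad %.1f Fz %.1f | grip %.1f op %.4f Mz %.2f"%(s["time"],np.pi+Y-a,np.hypot(*d),s["tool_pos"][2],(s["tool_rot"][2]-a+np.pi)%(2*np.pi)-np.pi,-(F[0]*np.sin(a)-F[1]*np.cos(a)),F[0]*np.cos(a)+F[1]*np.sin(a),F[2],s["grip_force"],s["opening"],s["torque"][2]))
st()
E
python3 st.py
```

```text
t 5.80 lever 0.675 R 0.0910 z 0.0816 yaw-a 0.008 | Ftan(resist) -0.6 Frad -7.7 Fz -8.6 | grip 25.0 op 0.0215 Mz 0.08
```

Call:
apply_moves:
  motion: "0 -0.05 0.25 0 0 0 0.025;0 0 0 0 0 0 0;0 0 0 0 0 0 0"

```text
time: 6.18
tool_pos: [0.4613, 0.1202, 0.0816]
tool_rot: [3.142, 0.001, 2.436]
contact_force: [4.4, -3.9, -7.9]
opening: 0.0213
grip_force: 25.0
```

```bash
python3 st.py
```

```text
t 6.17 lever 0.700 R 0.0909 z 0.0816 yaw-a 0.010 | Ftan(resist) 0.1 Frad -5.8 Fz -7.9 | grip 25.0 op 0.0213 Mz 0.07
```

Call:
apply_moves:
  motion: "0 0 0 0.1 0 0 0;0 0 0 0.1 0 0 0;0 0 0 0 0 0 0"

```text
time: 6.55
tool_pos: [0.4612, 0.1203, 0.0803]
tool_rot: [3.141, 0.001, 2.436]
contact_force: [4.4, -4.1, -4.0]
opening: 0.0214
grip_force: 25.0
```

```bash
python3 st.py
```

```text
t 6.55 lever 0.700 R 0.0911 z 0.0803 yaw-a 0.010 | Ftan(resist) 0.2 Frad -6.0 Fz -4.0 | grip 25.0 op 0.0214 Mz 0.07
```

Call:
apply_moves:
  motion: "0 0 0 0.1 0 0 0;0 0 0 0.1 0 0 0;0 0 0 0 0 0 0"

```text
time: 6.92
tool_pos: [0.461, 0.1203, 0.0787]
tool_rot: [3.141, 0.001, 2.436]
contact_force: [1.6, -5.7, 2.8]
opening: 0.0216
grip_force: 25.0
```

```bash
python3 st.py
```

```text
t 6.92 lever 0.699 R 0.0912 z 0.0787 yaw-a 0.009 | Ftan(resist) 3.2 Frad -4.9 Fz 2.8 | grip 25.0 op 0.0216 Mz 0.10
```

Call:
apply_moves:
  motion: "0 0 0 -0.4 0 0 0;0 0 0 -0.4 0 0 0;0 0 0 -0.35 0 0 0;0 0 0 0 0 0 0"
  force: 30

```text
time: 7.42
tool_pos: [0.4612, 0.1203, 0.0891]
tool_rot: [3.142, 0.001, 2.436]
contact_force: [6.8, -4.7, -12.0]
opening: 0.0217
grip_force: 30.0
```

```bash
python3 st.py
```

```text
t 7.42 lever 0.700 R 0.0910 z 0.0891 yaw-a 0.009 | Ftan(resist) -0.9 Frad -8.3 Fz -12.0 | grip 30.0 op 0.0217 Mz 0.04
```

Call:
apply_moves:
  motion: "0 -0.055 -0.904 0 0 0 -0.1;0 -0.045 -0.904 0 0 0 -0.1;0 -0.045 -0.904 0 0 0 -0.1;0 -0.045 -0.904 0 0 0 -0.1;0 -0.045 -0.904 0 0 0 -0.1;0 -0.045 -0.904 0 0 0 -0.1;0 -0.045 -0.904 0 0 0 -0.1"

```text
time: 8.3
tool_pos: [0.4369, 0.0622, 0.0883]
tool_rot: [3.141, -0.005, 3.138]
contact_force: [-0.1, -4.7, -11.4]
opening: 0.0213
grip_force: 30.0
```

```bash
python3 st.py
```

```text
t 8.30 lever 0.002 R 0.0930 z 0.0883 yaw-a 0.014 | Ftan(resist) 4.7 Frad -0.0 Fz -11.4 | grip 30.0 op 0.0213 Mz -0.35
```

Call:
apply_moves:
  motion: "0 -0.045 -0.904 0 0 0 -0.1;0 -0.045 -0.904 0 0 0 -0.1;0 -0.045 -0.904 0 0 0 -0.1;0 -0.045 -0.904 0 0 0 -0.1;0 -0.045 -0.904 0 0 0 -0.1;0 -0.045 -0.904 0 0 0 -0.1;0 -0.035 -0.7 0 0 0 -0.07;0 0 0 0 0 0 0"

```text
time: 9.3
tool_pos: [0.4532, 0.0051, 0.0871]
tool_rot: [3.133, -0.011, -2.476]
contact_force: [-10.0, -7.5, -10.5]
opening: 0.0214
grip_force: 30.0
```

```bash
python3 st.py
```

```text
t 9.30 lever -0.641 R 0.0947 z 0.0871 yaw-a 0.039 | Ftan(resist) 0.2 Frad 12.6 Fz -10.5 | grip 30.0 op 0.0214 Mz 0.00
```

```bash
python3 - <<'E'
import numpy as np
P=np.array([[.4467,.0995],[.4597,.1186],[.4612,.1203],[.4369,.0622],[.4532,.0051]])
A=np.c_[2*P,np.ones(len(P))]; s=np.linalg.lstsq(A,(P**2).sum(1),rcond=None)[0]
print(s[:2],np.sqrt(s[2]+s[:2]@s[:2]))
# fixed R .09/.091
from scipy.optimize import least_squares
for R in (.09,.091,.092):
    r=least_squares(lambda c:np.hypot(*(P-c).T)-R,[.53,.06]); print(R,r.x,r.fun*1e3)
E
```

```text
[0.52913488 0.0577115 ] 0.0923735518101412
0.09 [0.52640446 0.05795893] [-0.1197383   0.14890156  0.21103435 -0.39511798  0.29373795]
0.091 [0.52755702 0.05785407] [-0.04813953  0.07492989  0.11941588 -0.23887235  0.16994295]
0.092 [0.52870636 0.05775011] [ 0.02226438  0.0031928   0.030419   -0.085855    0.05023129]
```

Call:
apply_moves:
  motion: "0 0.08 -0.55 0 0 0 -0.06;0 0 0 0.4 0 0 0;0 0 0 0.4 0 0 0;0 0 0 0.2 0 0 0;32 0 0 0 0 0 0;32 0 0 0 0 0 0;32 0 0 0 0 0 0"

```text
time: 10.18
tool_pos: [0.4613, 0.0012, 0.0796]
tool_rot: [3.14, -0.0, -2.417]
contact_force: [-2.0, 1.4, 0.8]
opening: 0.0291
grip_force: 1.2
```

```bash
sed -i 's/AX=.*;Y/AX=np.array([.528,.0578]);Y/' st.py; python3 st.py
```

```text
t 10.18 lever -0.718 R 0.0875 z 0.0796 yaw-a 0.021 | Ftan(resist) -2.3 Frad 0.6 Fz 0.8 | grip 1.2 op 0.0291 Mz -0.05
```

Call:
apply_moves:
  motion: "32 0.3 0.3 0 0 0 0.02;32 -0.02 0.6 0 0 0 0.066;32 -0.02 0.6 0 0 0 0.066;32 -0.02 0.6 0 0 0 0.066;32 -0.02 0.6 0 0 0 0.066;32 -0.02 0.6 0 0 0 0.066"

```text
time: 10.92
tool_pos: [0.444, 0.0256, 0.0799]
tool_rot: [-3.138, 0.003, -2.77]
contact_force: [4.7, -5.7, -4.6]
opening: 0.0294
grip_force: 3.9
```

```bash
python3 st.py; python3 - <<'E'
from h import *
s,w=wrist(); save(w,"w3.png")
t=robot.read_camera("scene")
a=w["img"][200:330,130:380]; b=t["img"][150:240,200:325]
f=lambda x,k:cv2.resize(cv2.cvtColor(x,cv2.COLOR_RGB2BGR),None,fx=k,fy=k,interpolation=2)
cv2.imwrite("pics/w3c.png",cv2.vconcat([f(a,2),f(b,4)]))
E
```

```text
t 10.93 lever -0.381 R 0.0900 z 0.0799 yaw-a 0.005 | Ftan(resist) 7.0 Frad -2.4 Fz -4.6 | grip 3.9 op 0.0294 Mz -0.02
```

View pics/w3c.png

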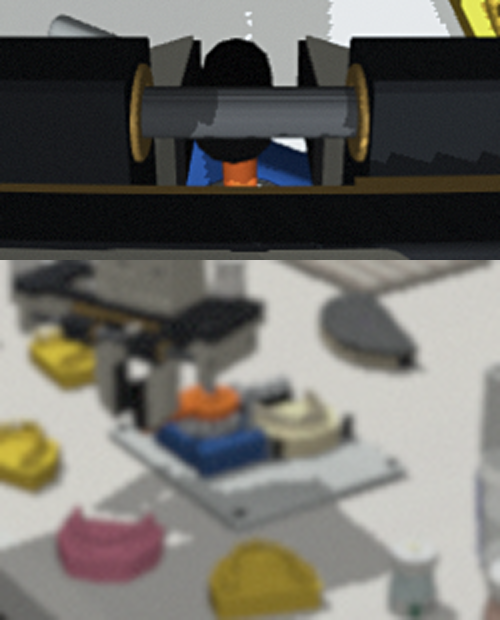

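The grip is in the fingers at about (248,250) in the wrist picture, and the hub looks low on the crown. The push now reads 7 N, which is the free-running drive, so I'll carry on.

Call:
apply_moves:
  motion: "32 -0.02 0.6 0 0 0 0.066;32 -0.02 0.6 0 0 0 0.066;32 -0.02 0.6 0 0 0 0.066;32 -0.02 0.6 0 0 0 0.066;32 -0.02 0.6 0 0 0 0.066;32 -0.02 0.6 0 0 0 0.066"

```text
time: 11.78
tool_pos: [0.4381, 0.0608, 0.0801]
tool_rot: [-3.14, 0.005, 3.117]
contact_force: [3.7, -7.7, -2.3]
opening: 0.0293
grip_force: 3.7
```

```bash
python3 st.py
```

```text
t 11.78 lever 0.018 R 0.0899 z 0.0801 yaw-a 0.009 | Ftan(resist) 7.6 Frad -3.9 Fz -2.3 | grip 3.7 op 0.0293 Mz 0.06
```

Call:
apply_moves:
  motion: "32 -0.02 0.6 0 0 0 0.066;32 -0.02 0.6 0 0 0 0.066;32 -0.02 0.6 0 0 0 0.066;32 -0.02 0.6 0 0 0 0.066"

```text
time: 12.28
tool_pos: [0.4414, 0.0843, 0.0802]
tool_rot: [-3.141, 0.005, 2.854]
contact_force: [3.0, -9.7, 0.3]
opening: 0.0296
grip_force: 3.7
```

```bash
python3 st.py
```

```text
t 12.28 lever 0.282 R 0.0906 z 0.0802 yaw-a 0.009 | Ftan(resist) 8.4 Frad -5.8 Fz 0.3 | grip 3.7 op 0.0296 Mz 0.14
```

Call:
apply_moves:
  motion: "32 0 0.3 0 0 0 0.033;32 -0.01 0.3 0 0 0 0.033;32 -0.01 0.3 0 0 0 0.033"

```text
time: 12.65
tool_pos: [0.4441, 0.0927, 0.0801]
tool_rot: [-3.141, 0.004, 2.756]
contact_force: [2.1, -9.4, -0.3]
opening: 0.0294
grip_force: 3.6
```

```bash
python3 st.py
```

```text
t 12.65 lever 0.379 R 0.0909 z 0.0801 yaw-a 0.008 | Ftan(resist) 7.9 Frad -5.5 Fz -0.3 | grip 3.6 op 0.0294 Mz 0.03
```

Call:
apply_moves:
  motion: "32 0 0.3 0 0 0 0.033;32 -0.01 0.3 0 0 0 0.033"

```text
time: 12.9
tool_pos: [0.4462, 0.0981, 0.08]
tool_rot: [-3.141, 0.003, 2.69]
contact_force: [1.2, -9.8, 1.2]
opening: 0.0294
grip_force: 3.6
```

```bash
python3 st.py
```

```text
t 12.90 lever 0.443 R 0.0912 z 0.0800 yaw-a 0.006 | Ftan(resist) 8.3 Frad -5.4 Fz 1.2 | grip 3.6 op 0.0294 Mz 0.04
```

Call:
apply_moves:
  motion: "32 -0.01 0.3 0 0 0 0.033;32 -0.01 0.3 0 0 0 0.033;32 -0.01 0.3 0 0 0 0.033"

```text
time: 13.28
tool_pos: [0.4503, 0.1059, 0.0799]
tool_rot: [-3.141, 0.003, 2.591]
contact_force: [0.9, -8.4, 1.0]
opening: 0.0292
grip_force: 3.6
```

```bash
python3 st.py
```

```text
t 13.28 lever 0.539 R 0.0914 z 0.0799 yaw-a 0.003 | Ftan(resist) 6.6 Frad -5.2 Fz 1.0 | grip 3.6 op 0.0292 Mz 0.07
```

Call:
apply_moves:
  motion: "32 -0.02 0.3 0 0 0 0.033;32 -0.02 0.3 0 0 0 0.033;32 -0.02 0.3 0 0 0 0.033"

```text
time: 13.65
tool_pos: [0.4553, 0.1131, 0.0799]
tool_rot: [-3.14, 0.002, 2.492]
contact_force: [-0.6, -8.7, 2.6]
opening: 0.0295
grip_force: 3.6
```

```bash
python3 st.py
```

```text
t 13.65 lever 0.635 R 0.0914 z 0.0799 yaw-a -0.000 | Ftan(resist) 7.3 Frad -4.8 Fz 2.6 | grip 3.6 op 0.0295 Mz 0.03
```

Call:
apply_moves:
  motion: "32 -0.02 0.3 0 0 0 0.033;32 -0.02 0.3 0 0 0 0.033"

```text
time: 13.9
tool_pos: [0.459, 0.1176, 0.0799]
tool_rot: [-3.14, 0.002, 2.426]
contact_force: [-1.8, -8.9, 4.4]
opening: 0.0294
grip_force: 3.7
```

```bash
python3 st.py
```

```text
t 13.90 lever 0.699 R 0.0913 z 0.0799 yaw-a -0.002 | Ftan(resist) 7.9 Frad -4.5 Fz 4.4 | grip 3.7 op 0.0294 Mz 0.09
```

Call:
apply_moves:
  motion: "0 0 -0.37 0 0 0 -0.04;0 0 0 0 0 0 0;0 0 0 0 0 0 0;0 0 0 -0.4 0 0 0;0 0 0 -0.4 0 0 0;0 0 0 -0.4 0 0 0;0 0 0 0 0 0 0"
  force: 30

```text
time: 14.78
tool_pos: [0.4567, 0.1154, 0.0909]
tool_rot: [-3.141, 0.001, 2.466]
contact_force: [3.7, -3.6, -10.9]
opening: 0.0217
grip_force: 30.0
```

```bash
python3 st.py
```

```text
t 14.78 lever 0.664 R 0.0916 z 0.0909 yaw-a 0.004 | Ftan(resist) 0.5 Frad -5.1 Fz -10.9 | grip 30.0 op 0.0217 Mz -0.08
```

Call:
apply_moves:
  motion: "0 -0.09 -0.9 0 0 0 -0.1;0 -0.04 -0.9 0 0 0 -0.1;0 -0.04 -0.9 0 0 0 -0.1;0 -0.04 -0.9 0 0 0 -0.1;0 -0.04 -0.9 0 0 0 -0.1;0 -0.04 -0.9 0 0 0 -0.1;0 -0.04 -0.9 0 0 0 -0.1;0 -0.04 -0.9 0 0 0 -0.1;0 -0.04 -0.9 0 0 0 -0.1;0 -0.04 -0.9 0 0 0 -0.1;0 -0.04 -0.9 0 0 0 -0.1;0 -0.04 -0.9 0 0 0 -0.1;0 -0.04 -0.9 0 0 0 -0.1;0 0 0 0 0 0 0"

```text
time: 16.52
tool_pos: [0.4513, 0.0056, 0.09]
tool_rot: [3.139, -0.005, -2.517]
contact_force: [-2.9, -5.0, -9.3]
opening: 0.0214
grip_force: 30.0
```

```bash
python3 st.py
```

```text
t 16.52 lever -0.613 R 0.0928 z 0.0900 yaw-a 0.027 | Ftan(resist) 2.5 Frad 5.2 Fz -9.3 | grip 30.0 op 0.0214 Mz -0.26
```

Call:
apply_moves:
  motion: "0 0 0 0.4 0 0 0;0 0 0 0.4 0 0 0;0 0 0 0.3 0 0 0;32 0 0 0 0 0 0;32 0 0 0 0 0 0;32 0 0.2 0 0 0 0.02;32 0 0.4 0 0 0 0.05;32 -0.02 0.6 0 0 0 0.066;32 -0.02 0.6 0 0 0 0.066"

```text
time: 17.65
tool_pos: [0.4463, 0.0218, 0.0809]
tool_rot: [-3.139, 0.003, -2.721]
contact_force: [6.1, -6.1, -4.1]
opening: 0.0295
grip_force: 3.9
```

```bash
python3 st.py
```

```text
t 17.65 lever -0.430 R 0.0893 z 0.0809 yaw-a 0.006 | Ftan(resist) 8.0 Frad -3.1 Fz -4.1 | grip 3.9 op 0.0295 Mz 0.02
```

Call:
apply_moves:
  motion: "32 -0.01 0.3 0 0 0 0.033;32 -0.01 0.3 0 0 0 0.033;32 -0.01 0.3 0 0 0 0.033"

```text
time: 18.02
tool_pos: [0.4432, 0.0302, 0.0809]
tool_rot: [-3.139, 0.003, -2.819]
contact_force: [5.5, -6.3, -4.6]
opening: 0.0295
grip_force: 3.9
```

```bash
python3 st.py
```

```text
t 18.02 lever -0.329 R 0.0892 z 0.0809 yaw-a 0.008 | Ftan(resist) 7.6 Frad -3.3 Fz -4.6 | grip 3.9 op 0.0295 Mz 0.06
```

Call:
apply_moves:
  motion: "32 0 0.3 0 0 0 0.033;32 -0.01 0.3 0 0 0 0.033"

```text
time: 18.27
tool_pos: [0.4416, 0.036, 0.081]
tool_rot: [-3.139, 0.004, -2.885]
contact_force: [4.9, -6.8, -2.7]
opening: 0.0298
grip_force: 3.8
```

```bash
python3 st.py
```

```text
t 18.27 lever -0.263 R 0.0891 z 0.0810 yaw-a 0.009 | Ftan(resist) 7.8 Frad -3.1 Fz -2.7 | grip 3.8 op 0.0298 Mz 0.01
```

Call:
apply_moves:
  motion: "32 0 0.3 0 0 0 0.033;32 0 0.3 0 0 0 0.033"

```text
time: 18.52
tool_pos: [0.4403, 0.0418, 0.0811]
tool_rot: [-3.139, 0.004, -2.951]
contact_force: [5.4, -6.7, -3.0]
opening: 0.0295
grip_force: 3.8
```

```bash
python3 st.py
```

```text
t 18.52 lever -0.196 R 0.0892 z 0.0811 yaw-a 0.010 | Ftan(resist) 7.6 Frad -4.1 Fz -3.0 | grip 3.8 op 0.0295 Mz -0.03
```

Call:
apply_moves:
  motion: "32 0 0.3 0 0 0 0.033;32 -0.01 0.3 0 0 0 0.033"

```text
time: 18.77
tool_pos: [0.4394, 0.0477, 0.0811]
tool_rot: [-3.14, 0.005, -3.017]
contact_force: [6.0, -7.4, -3.1]
opening: 0.0296
grip_force: 3.8
```

```bash
python3 st.py
```

```text
t 18.77 lever -0.129 R 0.0892 z 0.0811 yaw-a 0.011 | Ftan(resist) 8.0 Frad -5.2 Fz -3.1 | grip 3.8 op 0.0296 Mz 0.10
```

Call:
apply_moves:
  motion: "32 0 0.3 0 0 0 0.033;32 0 0.3 0 0 0 0.033"

```text
time: 19.02
tool_pos: [0.4387, 0.0536, 0.0812]
tool_rot: [-3.14, 0.005, -3.083]
contact_force: [5.2, -6.6, -2.0]
opening: 0.0294
grip_force: 3.8
```

```bash
python3 st.py
```

```text
t 19.02 lever -0.062 R 0.0894 z 0.0812 yaw-a 0.012 | Ftan(resist) 6.8 Frad -4.9 Fz -2.0 | grip 3.8 op 0.0294 Mz 0.03
```

Call:
apply_moves:
  motion: "32 0 0.3 0 0 0 0.033;32 0 0.3 0 0 0 0.033"

```text
time: 19.27
tool_pos: [0.4385, 0.0595, 0.0812]
tool_rot: [-3.14, 0.005, 3.135]
contact_force: [6.2, -8.1, -1.5]
opening: 0.0289
grip_force: 3.9
```

```bash
python3 st.py
```

```text
t 19.27 lever 0.004 R 0.0895 z 0.0812 yaw-a 0.012 | Ftan(resist) 8.0 Frad -6.3 Fz -1.5 | grip 3.9 op 0.0289 Mz 0.07
```

Call:
apply_moves:
  motion: "32 0 0.3 0 0 0 0.033;32 0 0.15 0 0 0 0.017"

```text
time: 19.52
tool_pos: [0.4386, 0.064, 0.0812]
tool_rot: [-3.14, 0.005, 3.085]
contact_force: [5.7, -8.4, -2.8]
opening: 0.0293
grip_force: 4.0
```

```bash
python3 st.py
```

```text
t 19.52 lever 0.054 R 0.0897 z 0.0812 yaw-a 0.013 | Ftan(resist) 8.0 Frad -6.3 Fz -2.8 | grip 4.0 op 0.0293 Mz 0.09
```

Call:
apply_moves:
  motion: "32 0 0.3 0 0 0 0.033;32 0 0.15 0 0 0 0.017"

```text
time: 19.77
tool_pos: [0.4389, 0.0683, 0.0812]
tool_rot: [-3.14, 0.005, 3.035]
contact_force: [5.7, -8.3, -1.1]
opening: 0.0293
grip_force: 4.3
```

```bash
python3 st.py
```

```text
t 19.77 lever 0.103 R 0.0898 z 0.0812 yaw-a 0.011 | Ftan(resist) 7.6 Frad -6.6 Fz -1.1 | grip 4.3 op 0.0293 Mz 0.12
```

Call:
apply_moves:
  motion: "32 0 0.2 0 0 0 0.022;32 0 0.2 0 0 0 0.022"

```text
time: 20.02
tool_pos: [0.4393, 0.0722, 0.0812]
tool_rot: [-3.14, 0.005, 2.991]
contact_force: [5.3, -11.2, -1.2]
opening: 0.0293
grip_force: 4.5
```

```bash
python3 st.py
```

```text
t 20.02 lever 0.146 R 0.0899 z 0.0812 yaw-a 0.010 | Ftan(resist) 10.2 Frad -7.0 Fz -1.2 | grip 4.5 op 0.0293 Mz 0.05
```

Call:
apply_moves:
  motion: "32 0 0.2 0 0 0 0.022;32 0 0.2 0 0 0 0.022"

```text
time: 20.27
tool_pos: [0.4399, 0.076, 0.0812]
tool_rot: [-3.14, 0.005, 2.947]
contact_force: [4.3, -11.4, -0.4]
opening: 0.0294
grip_force: 4.8
```

```bash
python3 st.py
```

```text
t 20.27 lever 0.189 R 0.0899 z 0.0812 yaw-a 0.009 | Ftan(resist) 10.3 Frad -6.5 Fz -0.4 | grip 4.8 op 0.0294 Mz 0.07
```

Call:
apply_moves:
  motion: "32 0 0.2 0 0 0 0.022;32 0 0.2 0 0 0 0.022"

```text
time: 20.52
tool_pos: [0.4407, 0.0798, 0.0812]
tool_rot: [-3.14, 0.005, 2.903]
contact_force: [5.5, -11.3, -1.1]
opening: 0.0296
grip_force: 5.1
```

```bash
python3 st.py
```

```text
t 20.52 lever 0.231 R 0.0901 z 0.0812 yaw-a 0.008 | Ftan(resist) 9.6 Frad -8.1 Fz -1.1 | grip 5.1 op 0.0296 Mz 0.18
```

```bash
cat > av.py <<'E'
from st import *
L=[];G=[]
for i in range(6):
    s=robot.observe(); d=s["tool_pos"][:2]-AX; a=np.arctan2(d[1],d[0]); F=s["contact_force"]
    L.append(-(F[0]*np.sin(a)-F[1]*np.cos(a))); G.append(s["grip_force"]); p=robot.read_camera("top")
print(np.round(L,1),np.mean(L),np.round(G,2)); save(p,"t_last.png")
E
python3 av.py
```

```text
t 20.52 lever 0.231 R 0.0901 z 0.0812 yaw-a 0.008 | Ftan(resist) 9.6 Frad -8.1 Fz -1.1 | grip 5.1 op 0.0296 Mz 0.18
[9.6 8.6 9.  8.9 9.7 8.8] 9.107060071932368 [5.08 4.68 4.5  4.5  4.48 4.47]
```

Call:
apply_moves:
  motion: "32 0.03 0.13 0 0 0 0.015;32 0.02 0.13 0 0 0 0.015;32 0 0.13 0 0 0 0.014"

```text
time: 21.2
tool_pos: [0.4409, 0.0835, 0.0812]
tool_rot: [-3.14, 0.005, 2.86]
contact_force: [4.8, -12.8, -0.6]
opening: 0.029
grip_force: 5.4
```

```bash
python3 av.py
```

```text
t 21.20 lever 0.272 R 0.0908 z 0.0812 yaw-a 0.005 | Ftan(resist) 11.0 Frad -8.2 Fz -0.6 | grip 5.4 op 0.0290 Mz 0.09
[11.  10.3  9.7 10.4  9.4 10. ] 10.1062914886813 [5.42 5.15 4.99 4.97 4.95 4.93]
```

Call:
apply_moves:
  motion: "32 0 -0.35 0 0 0 0;60 0 0 0 0 0 0;60 0 0 0 0 0 0;60 0 0 0 0 0 0;60 0 0 -1.5 0 0 0;60 0 0 -3 0 0 0;60 0 0 -4 0 0 0;60 0 0 -4 0 0 0;60 0 0 -4 0 0 0;60 0 0 0 0 0 0"

```text
time: 22.75
tool_pos: [0.4395, 0.0819, 0.2485]
tool_rot: [3.139, 0.006, 2.86]
contact_force: [0.5, 0.1, -0.2]
opening: 0.0549
grip_force: 0.0
```

```bash
python3 - <<'E'
from h import *
s,w=wrist(); print(s["tool_pos"],s["contact_force"]); t=robot.read_camera("scene")
c=at_z(w,proj(w,[.448,.09,.114]),.114)
a=w["img"][110:300,130:380]; b=t["img"][160:230,210:310]
f=lambda x,k:cv2.resize(cv2.cvtColor(x,cv2.COLOR_RGB2BGR),None,fx=k,fy=k,interpolation=2)
B=f(b,4.2); A=f(a,1.68); cv2.imwrite("pics/w4c.png",cv2.vconcat([A,B]))
h=cv2.cvtColor(w["img"],cv2.COLOR_RGB2HSV)
E
```

```text
[0.43953129 0.08186642 0.24846836] [ 0.45602985  0.06535754 -0.1598978 ]
```

View pics/w4c.png

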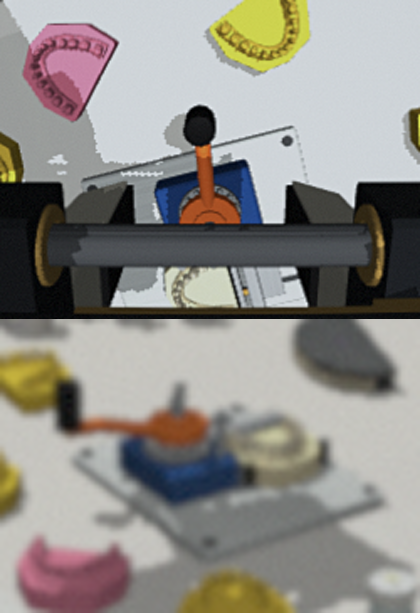

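```bash
python3 - <<'E'
from h import *
t=robot.read_camera("scene"); o=cv2.cvtColor(cv2.imread("pics/scene.png"),cv2.COLOR_BGR2RGB)
h=proj(t,[.528,.058,.07]); print(h, proj(t,[.528,.058,.074]))
u=int(round(h[0]))
for im in (o,t["img"]):
    q=im.astype(float); w=np.clip(q[...,0]-q[...,2]-60,0,None)
    r=w[int(h[1])-16:int(h[1])+16,u-1:u+9]
    print(np.round(r.sum(1)).astype(int), "top-bottom centroid",(r.sum(1)*np.arange(32)).sum()/r.sum())
E
```

```text
[250.41740745 182.08108351] [250.4110377 180.9820102]
[  0   0   0   0   0   0   0   0   0   0   0   0   0   0  80 312 561 645
 658 560 355 120   0   0   0   0   0   0   0   0   0   0] top-bottom centroid 17.576724399878458
[  0   0   0   0   0   0   0   0   0   0   0   0   0   0   0   0  18 190
 373 419 398 350 257  48   0   0   0   0   0   0   0   0] top-bottom centroid 19.610813443740867
```

The scene picture shows the hub about 2 px lower than at the start, so the lever has dropped home. The model sits against the posts and the gripper is clear, so I'm handing in.

```bash
python3 -c "
from cell import robot
print(robot.hand_in())"
```

```text
the job is handed in; nothing more can be done
None
```

I clamped the model and handed the job in; no verdict came back. The last push read about 11 N at the grip, which I put at roughly 20 N on the jaw (estimates ran from 16 to 40 N). The lever is dropped home well short of its stop, the gripper is clear, and the job took about 23 s.

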